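Shut down and lock out the leaf-pressing iron

ROBOT

A 6-joint arm with a two-finger parallel gripper is mounted at the origin on the work surface. World frame = base frame: x ahead of the robot, y to its left, z up, the work surface at z = 0. Lengths are in mm, angles in degrees, forces in N, time in s.
With the tool pointing down it reaches from about 350 to 850 mm from the base axis. Payload 8.1 kg.
Tool frame: the origin (TCP) lies at the centre of the arm's flange, where the gripper is bolted on; the fingertips stand 173 mm ahead of it and the grasp point (between the pads) lies 155 mm ahead of it; z points along the fingers, y is the line along which they close (so a half turn about z gives the same grasp; the last joint's range is limited). The gripper opens to 85 mm and grips with 20 to 120 N. Pads are 22 mm wide; open, the fingers measure 114 mm over their backs; the gripper's body (76 mm by 85 mm) begins 54 mm behind the grasp point. The pads swing forward as they close: fully open they stand 13 mm farther back than shut.
Start: joints at [-81.956, 7.471, 85.268, -0, 87.261, -4.893], TCP at [134.352, -584.77, 404.692] pointing down, gripper open.
Joint ranges: [-169.43, 169.43], [-51.17, 129.36], [1.28, 143.12], [-76.62, 256.62], [0, 156.53], [-152.29, 152.29]. Speed limits (degrees/s): [136.94, 136.94, 159.86, 180, 180, 180].

INTERFACE

Orientations are given as [roll, pitch, yaw] about the fixed x, y, z axes, in that order (R = Rz(yaw) Ry(pitch) Rx(roll)).
In Python, from bench import * gives the robot as it stands.
- The arm moves only by the shell command python3 -m jog 'ROWS' [FORCE]. ROWS is text: rows parted by semicolons, each of 7 numbers parted by spaces: the shift along the tool's x, y, z scaled (see below), then the turn, a rotation vector about the tool's x, y, z scaled (see below), then the closure, from -1 (fully open) to 1 (shut). In form: tx ty tz wx wy wz hand; .... A call has 1 to 5 rows; each row shifts and turns the commanded pose from where the row before left it, along the tool's axes as they then stand; what a row does not reach is not made up. The controller multiplies each number of a shift by 0.1 m and each number of a turn by 60 degrees. A row lasts 1/8 s, in which the tool goes at most 62.5 mm and 10.7 degrees, less where a joint would pass 70% of its speed; a pose out of reach is approached as far as the arm can. A call with a number of a shift or a turn outside -1 to 1 is refused whole. A call with a gripper value outside its range is refused whole. The fingers move at their own pace and stop on an object; FORCE is the grip in N (left out, the last holds). Time passes only in rows, so rows that do not move let the fingers close. It gives the time, the measured TCP pose, the force, the opening and the grip force at its end, in the units of the state.
- sense(): the state, without advancing time (a new reading comes with each control period).
- snapshot(name): name is "scene" or "top" or "wrist"; returns a dict with "img" (400x640x3 uint8, red, green, blue), "fx", "fy", "cx", "cy" (pixels), "extrinsics" (4x4, takes a point from camera to world coordinates). Camera axes: x right, y down, z forward; pixel columns grow to the right and rows downward; lengths in mm; the calibration is good to about 2 mm. The wrist camera is an equidistant fisheye: a pixel r from the principal point sees the ray r / f radians off the axis. A picture is of the moment at which its call begins. There is no depth.
- hand_in(): hands the job in; it is judged then, once.
The state is a dict: "time": time; "joint_pos": joint angles; "qd": joint speeds; "joint_efforts": joint torques, N m; "tool_pos": TCP position; "tcp_rot": TCP orientation; "ft_force": force on the tool from outside, world axes, zero at the start; "wrist_torque": the same for the moment, N m; "finger_gap": finger opening in mm; "grip_force": force on a finger pad.
Only numpy, scipy, OpenCV 4.12 (cv2) and the standard library are available. Lean on these libraries where they do the work, as an engineer would, in place of code of your own. Each camera call takes 0.05 s, during which the arm holds its last target. There are 200 camera calls.

TASK

Close down the pressing table, in this order: first lift the cordless iron off its board and park it flat in its black heating dock, nose at the orange end; then flip the red bat switch on the sloping console over to its other (off) side; last, hang the yellow lock-out plate on the console's brass screw: big hole over the head, plate against the panel, then slide it down until the screw is at the closed end of the narrow slot, and leave it hanging straight. Do not tip the iron over, and leave the dishes, the jar and the mug where they stand.

Things in the scene. Friction and masses are not known exactly. Their poses are not given: they have to be found in the camera images.
- iron_handle (a point): Centre of the handle of the teal cordless iron (190 long, 90 wide, pointed nose, 0.6 to 0.9 kg). Black handle bar 24 wide, 22 high, along the iron's length; 92 mm of it is free between its two posts, with 32 mm of clear space under it. The point lies 85 mm above the sole. x points to the nose, z up. The iron stands on a cork-topped wooden board, 18 mm high.
- iron_nose (a point): Tip of the iron's nose, 4 mm above the sole, 100 mm ahead (+x) of the handle's centre.
- dock: Black heating dock, fixed to the table: a tray of 215 x 115 mm inside (227 x 127 outside), rim 22 mm high, inner floor 12 mm above the table. Origin at the centre of its underside; x points along it to the orange end rim, where the iron's nose goes (the grey block is outside the other end), z up. With the iron centred in it the handle's centre is 5 mm from the dock's centre towards the grey end, and 97 mm up.
- switch_pivot (a point): Pivot of the red bat switch, on the face of the console's panel. The panel is a flat aluminium face 222 mm long up its slope and 280 mm wide, tilted 40 degrees from level, facing the robot. x points up the slope, y to the left along the panel, z out of the panel. Panel centre is at x +20 mm, y -85 mm from here. A steel collar of radius 16 mm stands 6 mm out round the pivot.
- toggle (a joint): Red bat switch, 67 mm long from its pivot, 9 to 18 mm thick. 0 = square to the panel; +0.4 rad = on, leaning right (towards panel -y, the red dot, the screw's side); -0.4 rad = off, leaning left (panel +y, the white dot). A spring snaps it to either side of its centre and holds it there; about 2 N at its tip moves it.
- toggle_tip (a point): Tip of the red bat.
- screw (a point): Foot of the brass keyhole screw, on the panel's face; same axes as the switch pivot (x up the slope, y left, z out). Shank 8 mm in diameter; the head, 18 mm in diameter, begins 8 mm above the panel and ends at 12 mm. It lies 80 mm up the slope and 140 mm to the right of the switch pivot, 51 mm below the panel's upper edge.
- plate_fin (a point): Centre of the red grip fin of the yellow lock-out plate (plate 150 long, 110 wide, 5 thick, 0.15 to 0.3 kg, starts flat on the table, fin up). Fin 70 long along the plate, 16 wide, top 46 mm above the plate's underside; this point is 28 mm above the underside. x points up the plate (to its slotted end), y across, z out of its front.
- plate_slot (a point): On the underside of the yellow plate, where the screw's axis lies when the screw is home at the closed end of the narrow slot; 83.5 mm up the plate (+x) from the fin's centre. Same axes as the fin. The narrow slot is 12 wide; the centre of the large hole (28 mm) is 28.5 mm below this point (-x). The plate hangs home when this point is at the screw's foot with the axes the same way.
- dishes: Stack of six pressed-leaf dishes, 136 across, 54 high; leave alone. Origin at its underside.
- jar: Amber jar with green lid, 72 across, 110 high; leave alone. Origin at its underside.
- mug: Blue mug, 76 across, 85 high; leave alone. Origin at its underside.
Not all that is in view belongs to the job. There is more than one size of the part that bears plate_fin; the job needs the middle-sized.

How it is judged (in metres and radians):
On the way, in this order (a step that is already met when the one before it is completed fails the run):
1. the iron is parked flat in its dock, nose at the orange end (x of iron_handle in the frame of dock between -0.03 and 0.02 m and y of iron_handle in the frame of dock between -0.025 and 0.025 m and z of iron_handle in the frame of dock between 0.092 and 0.101 m and angle between iron_handle's own z axis and vertical below 0.05 rad and angle between the x axis of iron_handle and the x axis of dock, either way round below 0.3 rad and x of iron_nose in the frame of dock above 0.05 m), for 0.2 s.
2. the red bat switch is flipped over to off (all of step 1 and value of joint toggle below -0.3 rad), for 0.2 s.
3. the lock-out plate hangs on the screw, slid down home, with the switch off (x of plate_slot in the frame of screw between -0.006 and 0.01 m and y of plate_slot in the frame of screw between -0.006 and 0.006 m and z of plate_slot in the frame of screw between -0.003 and 0.0045 m and angle between the z axis of plate_slot and the z axis of screw, either way round below 0.1 rad and angle between the x axis of plate_slot and the x axis of screw, either way round below 0.25 rad and x of plate_fin in the frame of screw below -0.05 m and value of joint toggle below -0.3 rad), for 0.2 s.
At the end, for the whole second after the job is handed in: Iron flat in the dock within 25 mm and 17 degrees, nose at the orange end; bat over on its off side (below -0.3 rad); plate against the panel (4.5 mm, 6 degrees) behind the screw head, upright within 14 degrees, screw within 10 mm of the slot's closed end (6 mm sideways) (all of step 1 and all of step 3); the robot touches nothing.
It fails at once if the iron is tipped over (angle between iron_handle's own z axis and vertical above 0.6 rad).
It fails at once if the dishes, jar or mug are pushed more than 25 mm or tipped (distance of any of dishes, jar, mug from where it was at the start of the episode above 0.025 m or angle between any of dishes, jar, mug's own z axis and vertical above 0.4 rad).
It also fails if it takes over 61 s, if anything falls off the work surface, if the arm or the gripper's body presses on something with over 40 N, if the wrist force passes 120 N, or if a joint passes its speed limit or range.

## Working session

There is one attempt and no reset: what is moved stays moved. The work goes in short steps, Python scripts to look and compute and a shell command to move; the robot and the scene stay as the last step left them, time stands still between calls to the robot, and variables do not carry over. Pictures are saved under pics/ and viewed, at most 10 in all, crops included, and the job is handed in when it is done.

```bash
ls; mkdir -p pics; python3 - <<'E'
from bench import *
import cv2
for n in ["scene","top"]:
    s=snapshot(n); cv2.imwrite(f"pics/{n}0.png",s["img"][:,:,::-1]); print(n,s["fx"],s["fy"],s["cx"],s["cy"],s["extrinsics"])
print(sense())
E
```

```text
pics
scene 515.6588422175984 515.6588422175984 326.8829052283575 198.4134794701783 [[ 3.29027730e-01  8.15318530e-01 -4.76441442e-01  1.29211756e+03]
 [ 9.44290265e-01 -2.88092152e-01  1.59118846e-01 -2.22276993e+02]
 [-7.52649622e-03 -5.02253528e-01 -8.64687658e-01  1.53251524e+03]
 [ 0.00000000e+00  0.00000000e+00  0.00000000e+00  1.00000000e+00]]
top 415.0822537997601 415.0822537997601 319.9145947025268 200.39809970901467 [[ 6.76789396e-03 -9.95783630e-01  9.14831007e-02  4.07450722e+02]
 [-9.99961999e-01 -7.24214383e-03 -4.85304386e-03  4.25019673e+01]
 [ 5.49511541e-03 -9.14467793e-02 -9.95794803e-01  1.34729583e+03]
 [ 0.00000000e+00  0.00000000e+00  0.00000000e+00  1.00000000e+00]]
{'time': 0.1, 'joint_pos': array([-8.19567970e+01,  7.51119098e+00,  8.53228322e+01, -2.38212395e-04,
        8.72623745e+01, -4.89369204e+00]), 'qd': array([-0.00174677, -0.13953866, -0.07691273,  0.01087793,  0.03855874,
        0.07748963]), 'joint_efforts': array([ 1.54955851e-03, -5.70954466e+01, -5.01942372e+01, -2.46208474e-04,
        8.26295611e-03,  9.96969760e-07]), 'tool_pos': array([ 134.31217951, -584.56165058,  403.74680793]), 'tcp_rot': array([-1.79903933e+02, -7.98636792e-03,  1.29368999e+01]), 'ft_force': array([-0.16887632, -0.13052454, -0.33237604]), 'wrist_torque': array([-0.04233684,  0.03930684,  0.00731538]), 'grip_force': 0.0, 'finger_gap': 85.60006184439104}
```

View pics/scene0.png

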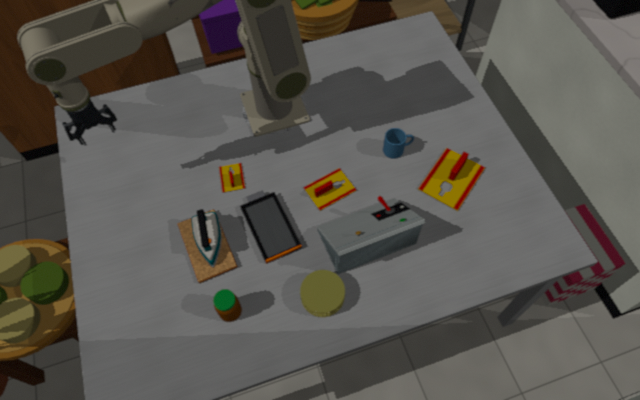

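View pics/top0.png

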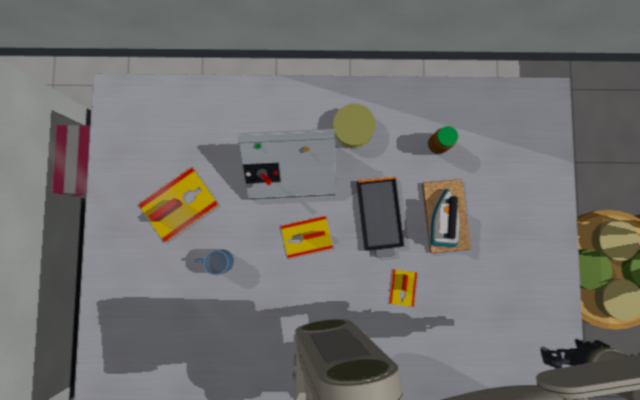

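```bash
cat > h.py <<'E'
import numpy as np, cv2
from scipy.spatial.transform import Rotation as Rt
from bench import *
def ray(s,u,v):
    E=np.array(s["extrinsics"]); d=np.array([(u-s["cx"])/s["fx"],(v-s["cy"])/s["fy"],1.])
    return E[:3,3],E[:3,:3]@d
def onz(s,u,v,z):
    o,d=ray(s,u,v); return o+d*(z-o[2])/d[2]
def tri(s1,p1,s2,p2):
    (a,d),(b,e)=ray(s1,*p1),ray(s2,*p2); d=d/np.linalg.norm(d);e=e/np.linalg.norm(e)
    t=np.linalg.lstsq(np.c_[d,-e],b-a,rcond=None)[0]; p,q=a+t[0]*d,b+t[1]*e
    return (p+q)/2,np.linalg.norm(p-q)
def proj(s,P):
    E=np.array(s["extrinsics"]);c=E[:3,:3].T@(np.array(P)-E[:3,3]); return s["fx"]*c[0]/c[2]+s["cx"],s["fy"]*c[1]/c[2]+s["cy"]
def blobs(img,lo,hi,box=None,amin=15):
    h=cv2.cvtColor(img,cv2.COLOR_RGB2HSV); m=cv2.inRange(h,np.array(lo),np.array(hi))
    if box: k=np.zeros_like(m); u0,v0,u1,v1=box; k[v0:v1,u0:u1]=255; m&=k
    n,L,st,c=cv2.connectedComponentsWithStats(m)
    return [(c[i].round(1).tolist(),int(st[i,4]),L==i) for i in range(1,n) if st[i,4]>=amin]
def rect(mask):
    pts=cv2.findNonZero(mask.astype(np.uint8)); return cv2.minAreaRect(pts)
E
python3 - <<'E'
from h import *
t=snapshot("top");s=snapshot("scene")
np.savez("cams.npz",t=t["img"],s=s["img"])
a=cv2.resize(t["img"][110:310,230:490],None,fx=3,fy=3,interpolation=cv2.INTER_CUBIC)
cv2.imwrite("pics/tc.png",a[:,:,::-1])
b=cv2.resize(s["img"][150:290,170:440],None,fx=2.96,fy=2.96,interpolation=cv2.INTER_CUBIC)
cv2.imwrite("pics/sc.png",b[:,:,::-1])
E
```

```text
(no output)
```

View pics/tc.png

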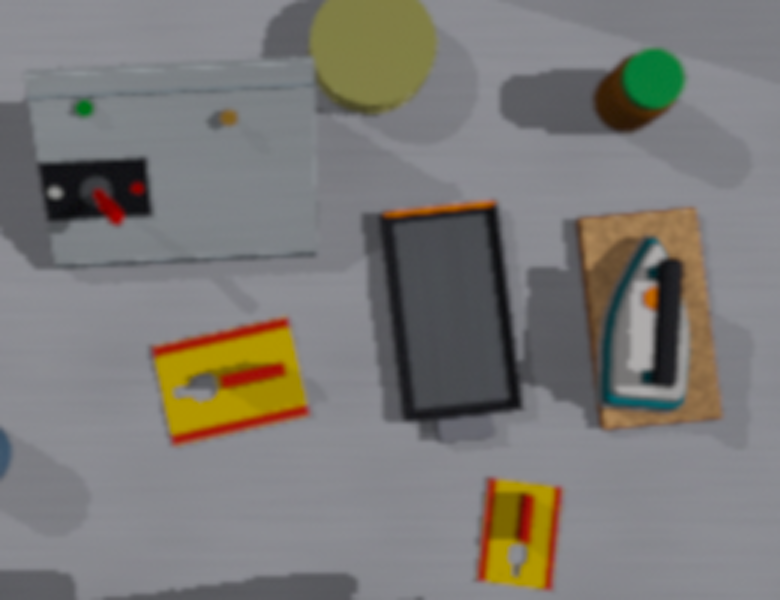

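View pics/sc.png

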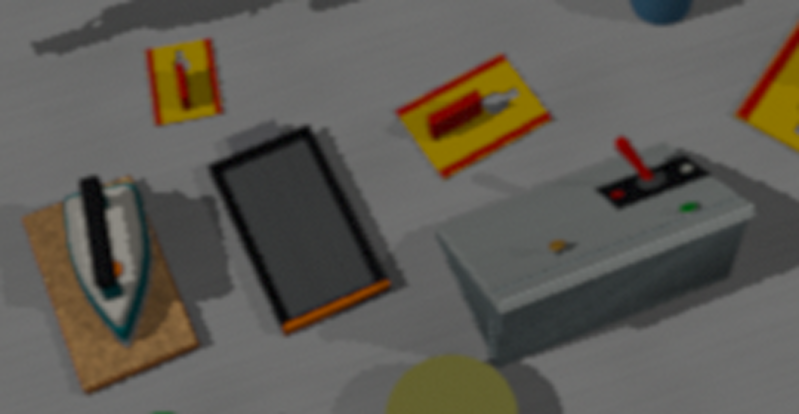

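```bash
python3 - <<'E'
from h import *
t=snapshot("top");s=snapshot("scene")
def show(n,im,lo,hi,box,amin=8):
    for c,a,m in blobs(im,lo,hi,box,amin):
        print(n,c,a,[np.round(x,1) for x in rect(m)])
T,S=t["img"],s["img"]
show("blackT",T,(0,0,0),(179,255,45),(425,180,470,255),40)
show("blackS",S,(0,0,0),(179,255,45),(190,200,225,260),40)
show("orangeT",T,(8,130,80),(22,255,255),(300,140,340,155),3)
show("orangeS",S,(8,110,60),(25,255,255),(350,225,370,240),3)
show("dockorT",T,(5,150,80),(22,255,255),(350,170,400,190))
show("dockblackT",T,(0,0,0),(179,255,50),(352,172,408,252),40)
show("redT",T,(0,160,70),(8,255,255),(240,155,285,195),3)
show("redS",S,(0,160,70),(8,255,255),(365,190,420,220),3)
show("plateT",T,(18,150,70),(35,255,255),(275,210,340,265),40)
show("plateRedT",T,(0,160,70),(8,255,255),(275,210,340,265),8)
show("plateRedS",S,(0,160,70),(8,255,255),(300,165,360,215),8)
P={}
for n,a,b in [("screw",(229,118),(558,246)),("white",(55,192),(686,168)),("reddot",(138,188),(618,193)),("tip",(117,218),(621,142)),("collar",(95,188),(650,182)),("green",(84,107),(690,207))]:
    pa=(a[0]/3+230,a[1]/3+110);pb=(b[0]/2.96+170,b[1]/2.96+150)
    p,e=tri(t,pa,s,pb); P[n]=p; print(n,p.round(1),round(e,1))
E
```

```text
blackT [451.6, 217.1] 262 [array([451.1, 217. ]), array([ 8. , 40.4]), np.float64(3.3)]
blackS [203.1, 229.2] 255 [array([203.4, 229.6]), array([40.1,  7.4]), np.float64(80.5)]
blackS [217.2, 245.6] 63 [array([217.5, 243.8]), array([ 3.4, 31.6]), np.float64(11.7)]
orangeT [305.5, 148.7] 14 [array([305.5, 148.5]), array([3., 3.]), np.float64(90.0)]
orangeS [358.0, 232.5] 14 [array([358. , 232.5]), array([2.7, 4. ]), np.float64(63.4)]
dockorT [375.7, 179.6] 85 [array([376. , 179.6]), array([ 2.3, 36.2]), np.float64(84.1)]
dockblackT [379.2, 217.7] 619 [array([379.7, 214.3]), array([67.7, 39.1]), np.float64(82.9)]
redT [275.3, 172.3] 10 [array([275.3, 172.3]), array([2.1, 2.8]), np.float64(45.0)]
redT [265.9, 178.4] 57 [array([265.5, 178. ]), array([12. ,  4.9]), np.float64(45.0)]
redS [383.8, 203.4] 55 [array([383.9, 203.5]), array([16.4,  3.6]), np.float64(51.3)]
redS [378.0, 215.2] 4 [array([378., 215.]), array([1.4, 1.4]), np.float64(45.0)]
plateT [306.5, 236.5] 1014 [array([306.2, 236.6]), array([26.5, 46. ]), np.float64(77.3)]
plateRedT [303.1, 221.6] 99 [array([302.9, 221.6]), array([ 2.3, 45.1]), np.float64(77.8)]
plateRedT [313.5, 234.7] 66 [array([313.6, 234.8]), array([ 3.3, 19.6]), np.float64(78.7)]
plateRedT [309.6, 251.6] 105 [array([309.5, 251.6]), array([ 2.3, 44.4]), np.float64(77.3)]
plateRedS [321.7, 178.2] 69 [array([321.6, 178.2]), array([ 1.7, 39.4]), np.float64(61.7)]
plateRedS [322.9, 187.0] 81 [array([322.7, 187.1]), array([ 5.5, 20. ]), np.float64(55.3)]
plateRedS [336.8, 198.6] 65 [array([337. , 198.6]), array([ 2.1, 40.7]), np.float64(61.5)]
screw [670.2  80.7 141.3] 6.1
white [603.7 258.5  85.2] 4.1
reddot [608.6 175.1  87.8] 7.4
tip [571.9 190.6 128.5] 6.2
collar [607.5 216.1  86.5] 1.2
green [677.9 221.8 150.3] 5.5
```

```bash
cat >> h.py <<'E'
def plan(grasp,R,n=None,off=155.):
    """rows from the measured pose to the pose with grasp point at grasp, orientation R (matrix)"""
    st=sense(); p=np.array(st["tool_pos"]); R0=Rt.from_euler("xyz",st["tcp_rot"],degrees=True)
    R1=Rt.from_matrix(R); q=np.array(grasp)-off*R[:,2]
    w=(R0.inv()*R1).as_rotvec(degrees=True); d=np.linalg.norm(q-p)
    n=n or int(np.ceil(max(d/58,np.linalg.norm(w)/10.2,1)))
    Rr=R0
    for i in range(n):
        sh=Rr.inv().apply(q-p)/(n-i)/100; print(*np.r_[sh,w/n/60].round(3)); p=p+Rr.apply(sh*100); Rr=Rr*Rt.from_rotvec(w/n,degrees=True)
    print("dist",d.round(1),"rot",w.round(1),"now",np.round(st["tool_pos"],1),np.round(st["tcp_rot"],1),"F",np.round(st["ft_force"],1),"gap",round(st["finger_gap"],1),"t",st["time"])
def down(yaw):
    c,s=np.cos(np.radians(yaw)),np.sin(np.radians(yaw)); return np.array([[c,s,0],[s,-c,0],[0,0,-1.]])
E
python3 - <<'E'
from h import *
t=snapshot("top");s=snapshot("scene")
# handle: bar top ends in the top view
h=tri(t,(451.3,217),s,(203.4,229.6)); print("handle tri",h)
print("handle onz110",onz(t,451.5,217,110))
bx=cv2.boxPoints(((451.1,217),(8,40.4),3.3)); 
def dirn(c,size,ang,z):
    b=cv2.boxPoints((c,size,ang)); e=[(b[i]+b[(i+1)%4])/2 for i in range(4)]
    L=[np.linalg.norm(b[(i+1)%4]-b[i]) for i in range(4)]; k=int(np.argmin(L))
    A,B=onz(t,*e[k],z),onz(t,*e[(k+2)%4],z); d=A-B
    print(A.round(1),B.round(1),"len",np.linalg.norm(d).round(1),"yaw",np.degrees(np.arctan2(d[1],d[0])).round(1),"mid",((A+B)/2).round(1))
dirn((451.3,217),(8,40.4),3.3,112)
print("dock orange");dirn((376,179.6),(2.3,36.2),84.1,22)
print("dock corners inner/outer", [onz(t,x/3+230,y/3+110,22).round(1) for x,y in [(381,213),(495,204),(521,409),(403,420)]])
print("plate rims");dirn((302.9,221.6),(2.3,45.1),77.8,5);dirn((309.5,251.6),(2.3,44.4),77.3,5)
print("fin");dirn((313.6,234.8),(3.3,19.6),78.7,44); print(tri(t,(313.6,234.8),s,(322.8,187)))
E
```

```text
handle tri (array([ 475.69885452, -360.12125212,   92.65887349]), np.float64(3.7687215400371246))
handle onz110 [ 474.17072311 -356.99657074  110.        ]
[ 534.6 -360.6  112. ] [ 414.1 -351.   112. ] len 120.8 yaw -4.6 mid [ 474.3 -355.8  112. ]
dock orange
[ 604.3 -202.4   22. ] [591.4 -86.2  22. ] len 117.0 yaw -83.6 mid [ 597.8 -144.3   22. ]
dock corners inner/outer [array([592.8, -83. ,  22. ]), array([ 603.5, -205.7,   22. ]), array([ 384.6, -231.1,   22. ]), array([ 372.2, -106. ,   22. ])]
plate rims
[477.5  19.3   5. ] [445.7 161.4   5. ] len 145.6 yaw -77.4 mid [461.6  90.4   5. ]
[381.5  -1.2   5. ] [349.4 137.6   5. ] len 142.4 yaw -77.0 mid [365.5  68.2   5. ]
fin
[425.1  25.1  44. ] [412.8  85.2  44. ] len 61.3 yaw -78.3 mid [418.9  55.2  44. ]
(array([419.0358884 ,  55.27192187,  33.42459075]), np.float64(0.016627252868771234))
```

```bash
python3 - <<'E'
from h import *
plan([474.5,-356.5,190],down(-4.6))
E
```

```text
0.478 -0.183 0.074 -0.0 0.0 0.037
0.471 -0.201 0.074 -0.0 0.0 0.037
0.463 -0.219 0.074 -0.0 0.0 0.037
0.454 -0.236 0.074 -0.0 0.0 0.037
0.445 -0.254 0.074 -0.0 0.0 0.037
0.435 -0.27 0.074 -0.0 0.0 0.037
0.424 -0.287 0.074 -0.0 0.0 0.037
0.413 -0.303 0.074 -0.0 0.0 0.037
dist 413.9 rot [-0.   0.  17.5] now [ 134.3 -584.8  404.6] [-180.     0.    12.9] F [-0.  -0.9 -0.2] gap 85.3 t 0.4
```

```bash
python3 -m jog '.48 -.18 .07 0 0 .037 -1;.47 -.2 .07 0 0 .037 -1;.46 -.22 .07 0 0 .037 -1;.45 -.24 .07 0 0 .037 -1;.44 -.25 .07 0 0 .037 -1' && python3 -m jog '.43 -.27 .07 0 0 .037 -1;.42 -.29 .07 0 0 .037 -1;.41 -.3 .07 0 0 .037 -1;0 0 0 0 0 0 -1;0 0 0 0 0 0 -1'; python3 - <<'E'
from h import *
plan([474.5,-356.5,101],down(-4.6))
w=snapshot("wrist"); cv2.imwrite("pics/w1.png",w["img"][:,:,::-1]); print(w["fx"],w["cx"],w["cy"],w["extrinsics"])
E
```

```text
time: 1.02
tool_pos: [347.2, -441.6, 369.7]
tcp_rot: [180.0, -0.0, 1.8]
ft_force: [0.3, -0.8, -0.5]
finger_gap: 85.5
grip_force: 0.0
time: 1.65
tool_pos: [472.6, -357.5, 348.6]
tcp_rot: [180.0, 0.0, -4.8]
ft_force: [-0.4, -0.2, 0.6]
finger_gap: 85.4
grip_force: 0.0
0.009 -0.006 0.463 0.0 0.0 -0.001
0.009 -0.006 0.463 0.0 0.0 -0.001
dist 92.6 rot [ 0.   0.  -0.2] now [ 472.6 -357.5  348.6] [180.    0.   -4.8] F [-0.4 -0.2  0.6] gap 85.4 t 1.65
309.70691628693146 317.4509938259276 197.355282251881 [[-8.29542938e-02 -9.56780642e-01 -2.78728160e-01  5.44607001e+02]
 [-9.96553333e-01  7.96993668e-02  2.30101134e-02 -3.63115153e+02]
 [ 1.98826774e-04  2.79676265e-01 -9.60094343e-01  3.17470811e+02]
 [ 0.00000000e+00  0.00000000e+00  0.00000000e+00  1.00000000e+00]]
```

View pics/w1.png

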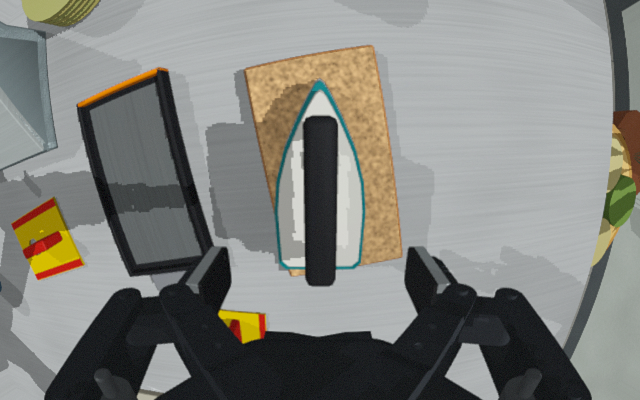

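```bash
cat >> h.py <<'E'
def wray(s,u,v):
    E=np.array(s["extrinsics"]); a=np.array([u-s["cx"],v-s["cy"]]); r=np.linalg.norm(a); th=r/s["fx"]
    d=np.r_[a/max(r,1e-9)*np.sin(th),np.cos(th)]; return E[:3,3],E[:3,:3]@d
def wonz(s,u,v,z):
    o,d=wray(s,u,v); return o+d*(z-o[2])/d[2]
E
python3 - <<'E'
from h import *
w=snapshot("wrist")
for q,z in [((320,117),114),((320,285),114),((304,200),114),((337,200),114),((319,82),22),
  ((79,105),22),((166,69),22),((211,249),22),((134,275),22)]: print(q,wonz(w,*q,z).round(1))
E
```

```text
(320, 117) [ 539.2 -365.   114. ]
(320, 285) [ 415.  -354.8  114. ]
(304, 200) [ 484.  -349.4  114. ]
(337, 200) [ 482.1 -372.   114. ]
(319, 82) [ 570.4 -367.5   22. ]
(79, 105) [594.3 -87.7  22. ]
(166, 69) [ 606.6 -214.8   22. ]
(211, 249) [ 409.3 -234.7   22. ]
(134, 275) [ 376.  -116.5   22. ]
```

```bash
python3 -m jog '0 .02 .46 0 0 0 -1;0 .01 .46 0 0 0 -1;0 0 0 0 0 0 -1;0 0 0 0 0 0 .2;0 0 0 0 0 0 .6' 80 && python3 -m jog '0 0 0 0 0 0 1;0 0 0 0 0 0 1;0 0 0 0 0 0 1;0 0 -.2 0 0 0 1;0 0 -.3 0 0 0 1' && python3 -m jog '0 0 -.2 0 0 0 1;0 0 0 0 0 0 1;0 0 0 0 0 0 1'; python3 - <<'E'
from h import *
plan([500,-170,190],down(6.7))
w=snapshot("wrist"); cv2.imwrite("pics/w2.png",w["img"][:,:,::-1])
E
```

```text
time: 2.38
tool_pos: [473.1, -361.6, 259.8]
tcp_rot: [179.8, -0.2, -4.8]
ft_force: [-0.1, 0.3, 0.7]
finger_gap: 51.9
grip_force: 0.0
time: 3.0
tool_pos: [471.6, -359.8, 305.8]
tcp_rot: [-179.8, 0.2, -4.8]
ft_force: [0.3, -0.4, -6.8]
finger_gap: 23.0
grip_force: 79.3
time: 3.38
tool_pos: [472.1, -360.2, 325.5]
tcp_rot: [-179.9, 0.1, -4.8]
ft_force: [0.2, 0.3, -8.1]
finger_gap: 22.8
grip_force: 79.5
0.03 -0.48 -0.048 -0.0 0.0 -0.048
0.054 -0.478 -0.048 -0.0 0.0 -0.048
0.078 -0.474 -0.048 -0.0 0.0 -0.048
0.101 -0.47 -0.049 -0.0 0.0 -0.048
dist 193.2 rot [ -0.1   0.1 -11.5] now [ 472.1 -360.2  325.5] [-1.799e+02  1.000e-01 -4.800e+00] F [ 0.2  0.3 -8.1] gap 22.8 t 3.375
```

View pics/w2.png

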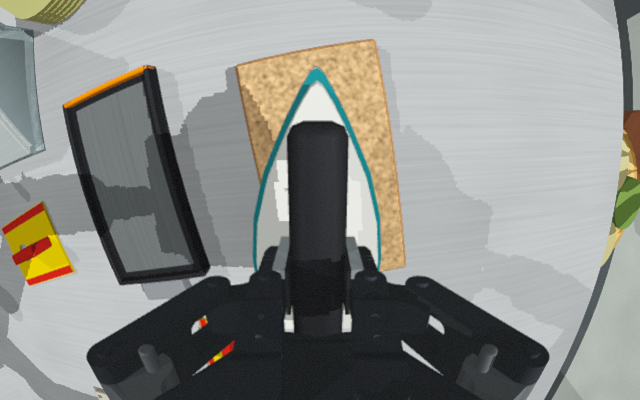

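```bash
python3 -m jog '.01 -.49 0 0 0 -.048 1;.03 -.49 0 0 0 -.048 1;.05 -.49 0 0 0 -.048 1;.07 -.49 0 0 0 -.048 1;0 0 0 0 0 0 1' && python3 -m jog '0 0 0 0 0 0 1;0 0 0 0 0 0 1;0 0 0 0 0 0 1'; python3 - <<'E'
from h import *
plan([483,-162,170],down(6.7))
w=snapshot("wrist"); cv2.imwrite("pics/w3.png",w["img"][:,:,::-1])
im=w["img"]
for c,a,m in blobs(im,(5,150,80),(22,255,255),None,60): 
    print(c,a,rect(m))
E
```

```text
time: 4.05
tool_pos: [489.8, -161.1, 325.0]
tcp_rot: [-179.8, 0.1, 7.0]
ft_force: [-0.2, 0.4, -6.7]
finger_gap: 22.8
grip_force: 81.8
time: 4.42
tool_pos: [490.0, -165.4, 326.5]
tcp_rot: [-180.0, 0.0, 6.6]
ft_force: [0.4, -0.7, -7.0]
finger_gap: 22.6
grip_force: 81.8
-0.065 -0.042 0.015 -0.0 0.0 -0.002
dist 7.9 rot [-0.   0.  -0.1] now [ 490.  -165.4  326.5] [-180.     0.     6.6] F [ 0.4 -0.7 -7. ] gap 22.6 t 4.425
[495.1, 2.5] 74 ((496.0, 4.0), (8.0, 16.0), 90.0)
[551.0, 11.2] 576 ((545.317626953125, 8.303192138671875), (24.520000457763672, 60.999996185302734), 73.73979187011719)
[307.4, 64.8] 998 ((307.4972229003906, 65.16531372070312), (8.702181816101074, 141.0199737548828), 89.5264892578125)
[456.6, 163.7] 516 ((456.6989440917969, 163.31838989257812), (7.524862766265869, 125.67357635498047), 5.7582597732543945)
[103.2, 179.9] 154 ((102.49999237060547, 180.0), (4.271856784820557, 88.76870727539062), 80.64701843261719)
[106.0, 189.0] 121 ((104.44593811035156, 189.17567443847656), (2.1371870040893555, 88.28225708007812), 80.53767395019531)
[117.0, 229.2] 161 ((113.68901824951172, 229.70120239257812), (24.294937133789062, 63.939857482910156), 83.6598129272461)
[447.6, 235.9] 60 ((447.48077392578125, 236.09616088867188), (5.295135498046875, 18.43491554260254), 11.309932708740234)
[443.1, 259.9] 94 ((443.3651123046875, 259.1504211425781), (5.568588733673096, 27.75727081298828), 9.865806579589844)
[127.8, 259.7] 240 ((124.53286743164062, 259.8876953125), (9.437973976135254, 88.79096984863281), 87.87889862060547)
```

View pics/w3.png

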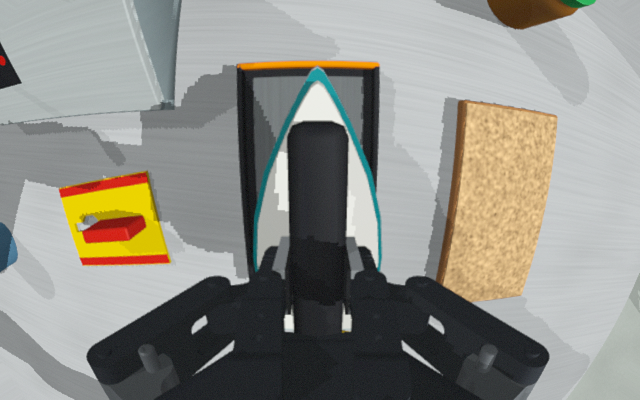

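```bash
python3 - <<'E'
from h import *
w=snapshot("wrist")
for q,z in [((237,63),22),((379,64),22),((250,277),22),((318,70),88),((254,240),105),((380,240),105)]: print(q,wonz(w,*q,z).round(1))
E=np.array(w["extrinsics"]);
a,b,c=[wonz(w,*q,22) for q in [(237,63),(379,64),(250,277)]]
x=np.array([-(b-a)[1]*-1,0,0]); d=(b-a)/np.linalg.norm(b-a); ax=np.array([-d[1],d[0],0])
print("width",np.linalg.norm(b-a),"yaw end",np.degrees(np.arctan2(ax[1],ax[0])),"yaw side",np.degrees(np.arctan2(*(a-c)[[1,0]])))
ctr=(a+b)/2-113.5*ax; print("ctr",ctr,"handle target",ctr-5*ax,"nose at end:",(a+b)/2-13.5*ax)
E
```

```text
(237, 63) [597.4 -81.   22. ]
(379, 64) [ 609.8 -205.5   22. ]
(250, 277) [ 389.2 -106.4   22. ]
(318, 70) [ 588.3 -154.1   88. ]
(254, 240) [ 471.7 -123.7  105. ]
(380, 240) [ 481.6 -209.   105. ]
width 125.09393387057625 yaw end 5.677265560498685 yaw side 6.95611345246469
ctr [ 490.67697682 -154.47813726   22.        ] handle target [ 485.70150231 -154.97276182   22.        ] nose at end: [ 590.1864669  -144.58564595   22.        ]
```

```bash
python3 -m jog '-.04 -.1 .1 0 0 0 1;0 0 .3 0 0 0 1;0 0 .2 0 0 0 1;0 0 0 0 0 0 1;0 0 0 0 0 0 1' && python3 -m jog '0 0 .1 0 0 0 1;0 0 0 0 0 0 1;0 0 0 0 0 0 1'; python3 - <<'E'
from h import *
plan([485,-156,95],down(6.5))
E
```

```text
time: 5.15
tool_pos: [485.1, -154.9, 267.3]
tcp_rot: [180.0, -0.0, 6.7]
ft_force: [0.7, 0.0, -6.2]
finger_gap: 23.1
grip_force: 81.8
time: 5.52
tool_pos: [485.0, -155.0, 256.8]
tcp_rot: [180.0, -0.0, 6.7]
ft_force: [0.2, 0.3, -6.9]
finger_gap: 22.6
grip_force: 81.7
-0.001 0.01 0.068 0.0 -0.0 0.003
dist 6.9 rot [ 0.  -0.   0.2] now [ 485.  -155.   256.8] [180.   -0.    6.7] F [ 0.2  0.3 -6.9] gap 22.6 t 5.525
```

```bash
python3 -m jog '0 0 .05 0 0 0 1;0 0 0 0 0 0 1;0 0 .02 0 0 0 1;0 0 0 0 0 0 1'
```

```text
time: 6.02
tool_pos: [485.5, -155.1, 252.2]
tcp_rot: [180.0, -0.1, 6.7]
ft_force: [-9.3, 4.2, 15.9]
finger_gap: 22.9
grip_force: 85.0
```

```bash
python3 -m jog '0 0 -.01 0 0 0 .5;0 0 0 0 0 0 -.5;0 0 0 0 0 0 -1;0 0 0 0 0 0 -1;0 0 0 0 0 0 -1' && python3 -m jog '0 0 -.4 0 0 0 -1;0 0 -.5 0 0 0 -1;0 0 -.5 0 0 0 -1;0 0 0 0 0 0 -1;0 0 0 0 0 0 -1'; python3 - <<'E'
from h import *
w=snapshot("wrist"); t=snapshot("top"); cv2.imwrite("pics/w4.png",np.vstack([w["img"][:,:,::-1][0:300],cv2.resize(t["img"][130:230,240:454],(640,299),interpolation=cv2.INTER_CUBIC)[:,:,::-1]]))
E
```

```text
time: 6.65
tool_pos: [485.0, -155.0, 250.6]
tcp_rot: [-180.0, 0.0, 6.7]
ft_force: [-0.1, -0.1, -0.8]
finger_gap: 85.4
grip_force: 0.0
time: 7.28
tool_pos: [484.9, -155.0, 390.4]
tcp_rot: [-180.0, -0.0, 6.7]
ft_force: [0.3, -0.3, -0.6]
finger_gap: 85.3
grip_force: 0.0
```

View pics/w4.png

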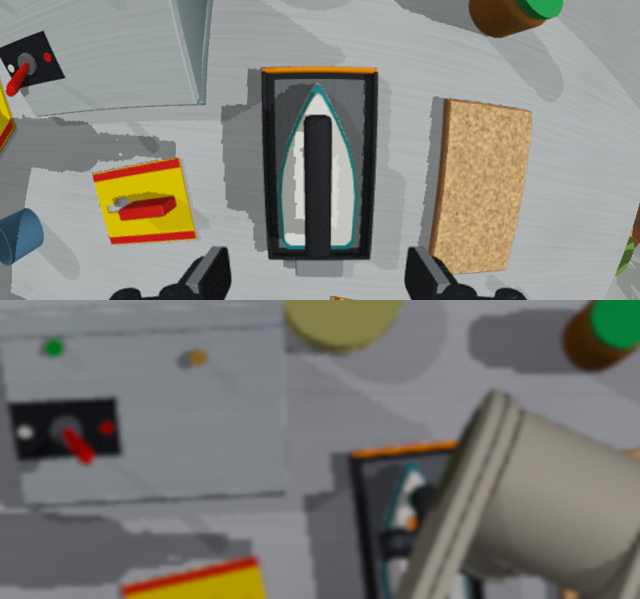

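```bash
python3 - <<'E'
from h import *
plan([540,150,235],down(2.4))
E
```

```text
0.151 -0.494 -0.001 -0.0 0.0 0.012
0.145 -0.496 -0.001 -0.0 0.0 0.012
0.139 -0.497 -0.002 -0.0 0.0 0.012
0.132 -0.499 -0.002 -0.0 0.0 0.012
0.126 -0.501 -0.002 -0.0 0.0 0.012
0.12 -0.502 -0.002 -0.0 0.0 0.012
dist 309.8 rot [-0.1  0.1  4.3] now [ 484.5 -154.8  389. ] [-1.799e+02  1.000e-01  6.700e+00] F [ 0.1  0.5 -0.6] gap 85.1 t 7.375
```

```bash
python3 -m jog '.15 -.5 0 0 0 .012 1;.14 -.5 0 0 0 .012 1;.14 -.5 0 0 0 .012 1;.13 -.5 0 0 0 .012 1;.13 -.5 0 0 0 .012 1' 40 && python3 -m jog '.12 -.5 0 0 0 .012 1;0 0 0 0 0 0 1;0 0 0 0 0 0 1;0 0 0 0 0 0 1'; python3 - <<'E'
from h import *
w=snapshot("wrist"); im=w["img"]; cv2.imwrite("pics/w5.png",im[:,:,::-1])
np.savez("w5.npz",img=im,E=w["extrinsics"])
for n,lo,hi in [("red",(0,170,60),(6,255,255)),("orange",(9,110,70),(26,255,255)),("green",(45,120,60),(80,255,255)),("white",(0,0,225),(179,30,255))]:
    for c,a,m in blobs(im,lo,hi,(0,0,640,280),25): r=rect(m); print(n,c,a,np.round(r[1],1),round(r[2]))
E
```

```text
time: 8.0
tool_pos: [530.4, 101.9, 388.9]
tcp_rot: [180.0, 0.2, 3.1]
ft_force: [1.3, -0.5, 0.8]
finger_gap: -0.0
grip_force: 0.0
time: 8.5
tool_pos: [539.9, 149.8, 390.0]
tcp_rot: [180.0, 0.1, 2.3]
ft_force: [-0.6, -0.3, -0.2]
finger_gap: -0.2
grip_force: 0.0
red [64.8, 140.6] 785 [  9.3 107.5] 36
red [292.0, 110.5] 133 [11. 14.] 90
red [257.6, 142.7] 983 [60.1 20.9] 71
red [57.7, 200.5] 1231 [24.1 66.8] 39
red [111.3, 213.0] 941 [ 10.6 101.1] 45
red [375.3, 232.3] 596 [ 7.1 88.5] 79
red [391.1, 269.6] 953 [23.3 55.7] 79
orange [424.8, 35.3] 406 [21. 23.] 90
orange [625.9, 80.7] 897 [36. 29.] 90
orange [89.9, 169.8] 3231 [103.5 124.4] 45
orange [52.5, 149.3] 35 [ 1.2 33. ] 35
orange [534.5, 141.2] 429 [74.  6.] 0
orange [592.2, 212.0] 1037 [ 36.9 136.3] 26
orange [603.5, 198.5] 26 [11.4  3.7] 77
orange [549.6, 212.2] 221 [13.9 18.3] 27
orange [373.1, 227.7] 245 [ 3.  91.6] 79
orange [379.3, 255.0] 718 [51.3 88.6] 87
green [221.6, 15.1] 480 [24.1 23.7] 27
white [554.6, 177.5] 42 [16.   8.5] 76
```

View pics/w5.png

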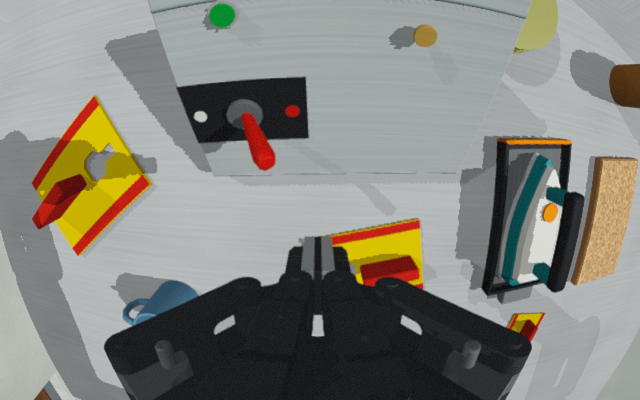

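```bash
cat > fit.py <<'E'
from h import *
from scipy.optimize import least_squares
def Rp(psi):
    return Rt.from_euler("zyx",[psi,-40,0],degrees=True).as_matrix()
def fit(obs,x0=(607,216,85,2.4)):
    """obs: (origin,dir,local point,weight per mm)"""
    def f(x):
        R=Rp(x[3]); out=[]
        for o,d,l,wt in obs:
            P=np.array(x[:3])+R@np.array(l); d=d/np.linalg.norm(d); v=P-o; out.append((v-d*(v@d))*wt)
        return np.concatenate(out)
    r=least_squares(f,x0); return r.x,r.fun.reshape(-1,3)
E
python3 - <<'E'
from fit import *
t=snapshot("top");s=snapshot("scene"); w=snapshot("wrist")
C=(0,0,6);H=(80,-140,12)
ow=[(*wray(w,244,113),C,1),(*wray(w,424.8,35.3),H,1)]
ot=[(*ray(t,261.7,172.7),C,1),(*ray(t,305.5,148.7),H,1)]
os_=[(*ray(s,389.6,211.5),C,1),(*ray(s,358,232.3),H,1)]
for n,o in [("w",ow),("t",ot),("ts",ot+os_),("all",ow+ot+os_)]:
    x,r=fit(o); print(n,x.round(1),"screw",(x[:3]+Rp(x[3])@[80,-140,0]).round(1),np.linalg.norm(r,axis=1).round(1))
R=Rp(x[3]); print(R.round(3))
g=lambda p:x[:3]+R@np.array(p)
tip=g([0,-26,62]);print("tip",tip, "lower edge mid",g([20-111,-85,0]))
o,d=wray(w,263,160); d/=np.linalg.norm(d); print("tip ray miss",((tip-o)-d*((tip-o)@d)).round(1))
E
```

```text
w [612.1 217.   85.8   2.9] screw [678.6  81.2 141.7] [0. 0.]
t [611.6 215.9  78.9   2.9] screw [678.3  80.1 134.8] [0. 0.]
ts [611.1 216.3  81.5   3.1] screw [678.1  80.8 137.7] [0.8 0.9 0.6 1.1]
all [611.7 216.4  83.1   3. ] screw [678.4  80.7 139.1] [1.3 0.9 1.3 1.3 0.4 0.9]
[[ 0.765 -0.04  -0.643]
 [ 0.052  0.999  0.   ]
 [ 0.642 -0.033  0.766]]
tip [572.88024358 190.43064789 131.44816334] lower edge mid [545.45238416 126.80582081  27.49820467]
tip ray miss [-0.7 -1.9 -0.2]
```

```bash
sed -i 's/"zyx"/"ZYX"/' fit.py; python3 - <<'E'
from fit import *
t=snapshot("top");s=snapshot("scene"); w=snapshot("wrist")
C=(0,0,6);H=(80,-140,12)
o=[(*wray(w,244,113),C,1),(*wray(w,424.8,35.3),H,1),(*ray(t,261.7,172.7),C,1),(*ray(t,305.5,148.7),H,1),(*ray(s,389.6,211.5),C,1),(*ray(s,358,232.3),H,1)]
x,r=fit(o); print(x.round(1),np.linalg.norm(r,axis=1).round(1)); np.save("panel.npy",x)
R=Rp(x[3]);print(R.round(3),"screw",x[:3]+R@[80,-140,0])
p=x[:3]+R[:,1]*-65+[-28,0,27]; print(p)
plan(p,down(x[3]),off=173)
E
```

```text
[611.4 217.3  84.9   2.6] [1.  1.2 2.2 1.1 1.7 2.6]
[[ 0.765 -0.046 -0.642]
 [ 0.035  0.999 -0.029]
 [ 0.643  0.     0.766]] screw [679.06330436  80.24072864 136.27486361]
[586.41266397 152.35847171 111.85185483]
0.232 0.0 0.53 -0.0 -0.0 -0.002
0.232 0.001 0.53 -0.0 -0.0 -0.002
dist 115.7 rot [-0.  -0.  -0.3] now [540.1 150.5 390.8] [-180.    -0.     2.3] F [0.3 0.3 0.7] gap -0.2 t 8.85
```

```bash
python3 -m jog '.46 0 0 0 0 0 1;0 0 .53 0 0 0 1;0 0 .53 0 0 0 1;0 0 0 0 0 0 1;0 -.2 0 0 0 0 1' && python3 -m jog '0 -.15 0 0 0 0 1;0 -.15 0 0 0 0 1;0 -.1 0 0 0 0 1;0 0 0 0 0 0 1;0 0 0 0 0 0 1'; python3 - <<'E'
from h import *
st=sense();print(st["ft_force"])
t=snapshot("top");s=snapshot("scene"); w=snapshot("wrist")
for n,q in [("t",t),("s",s),("w",w)]:
    for c,a,m in blobs(q["img"],(0,160,60),(7,255,255),{"t":(240,155,290,195),"s":(365,180,430,225),"w":(100,0,450,250)}[n],8): print(n,c,a)
E
```

```text
time: 9.48
tool_pos: [585.9, 172.4, 286.8]
tcp_rot: [180.0, -0.1, 2.3]
ft_force: [-0.0, -6.0, 2.7]
finger_gap: 0.3
grip_force: 2.5
time: 10.1
tool_pos: [583.9, 212.5, 286.0]
tcp_rot: [179.9, -0.1, 2.4]
ft_force: [-1.8, -5.6, 5.5]
finger_gap: -0.4
grip_force: 3.9
[-1.82254134 -5.5860594   5.46965156]
s [423.1, 184.1] 36
s [391.0, 205.2] 29
w [386.0, 196.5] 231
w [295.5, 226.2] 1125
w [146.9, 247.2] 45
```

```bash
python3 -m jog '0 .4 0 0 0 0 1;0 0 -.5 0 0 0 1;-.5 0 -.5 0 0 0 -1;0 0 0 0 0 0 -1;0 0 0 0 0 0 -1'; python3 - <<'E'
from fit import *
t=snapshot("top");s=snapshot("scene")
for n,q in [("t",t),("s",s)]:
    for c,a,m in blobs(q["img"],(0,160,60),(7,255,255),{"t":(240,155,290,195),"s":(365,180,430,225)}[n],8): print(n,c,a)
x=np.load("panel.npy");R=Rp(x[3])
for sg in(1,-1): P=x[:3]+R@[0,-45*np.sin(.4*sg),45*np.cos(.4)]; print(sg,proj(t,P),proj(s,P))
E
```

```text
time: 10.88
tool_pos: [540.9, 171.3, 379.2]
tcp_rot: [-180.0, -0.1, 2.4]
ft_force: [0.5, -0.3, 0.2]
finger_gap: 54.6
grip_force: 0.0
s [423.1, 184.1] 36
s [391.6, 200.5] 65
1 (np.float64(265.8611843319646), np.float64(178.31995725666815)) (np.float64(382.5068412066418), np.float64(202.8134141423876))
-1 (np.float64(254.13153555857602), np.float64(178.76365403116114)) (np.float64(392.55658749308117), np.float64(199.2012203108091))
```

```bash
python3 - <<'E'
from h import *
plan([419,55,160],down(102.8))
E
```

```text
-0.127 0.111 0.063 -0.0 0.0 -0.167
-0.144 0.087 0.063 -0.0 0.0 -0.167
-0.157 0.061 0.063 -0.0 0.0 -0.167
-0.165 0.032 0.063 -0.0 0.0 -0.167
-0.168 0.003 0.063 -0.0 0.0 -0.167
-0.166 -0.026 0.063 -0.0 0.0 -0.167
-0.159 -0.055 0.063 -0.0 0.0 -0.167
-0.147 -0.082 0.063 -0.0 0.0 -0.167
-0.131 -0.106 0.062 -0.0 0.0 -0.167
-0.11 -0.127 0.062 -0.0 0.0 -0.167
dist 179.6 rot [-1.000e-01  1.000e-01 -1.004e+02] now [540.9 171.1 377.4] [1.8e+02 1.0e-01 2.4e+00] F [0.5 0.4 0.2] gap 69.0 t 10.975
```

```bash
python3 -m jog '-.13 .11 .06 0 0 -.167 -1;-.14 .09 .06 0 0 -.167 -1;-.16 .06 .06 0 0 -.167 -1;-.16 .03 .06 0 0 -.167 -1;-.17 0 .06 0 0 -.167 -1' && python3 -m jog '-.17 -.03 .06 0 0 -.167 -1;-.16 -.05 .06 0 0 -.167 -1;-.15 -.08 .06 0 0 -.167 -1;-.13 -.11 .06 0 0 -.167 -1;-.11 -.13 .06 0 0 -.167 -1' && python3 -m jog '0 0 0 0 0 0 -1;0 0 0 0 0 0 -1'; python3 - <<'E'
from h import *
print(sense()["joint_pos"].round(1))
w=snapshot("wrist"); im=w["img"]; cv2.imwrite("pics/w6.png",im[:,:,::-1])
for n,lo,hi in [("red",(0,170,60),(6,255,255)),("yel",(20,150,70),(35,255,255))]:
    for c,a,m in blobs(im,lo,hi,(150,50,500,330),60): r=rect(m); print(n,c,a,np.round(r[0],1),np.round(r[1],1),round(r[2],1))
    if n=="red":
        pass
plan([419,55,30],down(102.8))
for z,(u,v) in [(5,(320,200)),(46,(320,250))]: print(wonz(w,u,v,z))
E
```

```text
time: 11.6
tool_pos: [479.4, 113.0, 346.9]
tcp_rot: [-179.9, 0.1, 52.8]
ft_force: [1.3, -0.4, 0.3]
finger_gap: 85.6
grip_force: 0.0
time: 12.22
tool_pos: [417.5, 54.5, 317.2]
tcp_rot: [-179.8, -0.0, 102.9]
ft_force: [-0.3, 1.0, -0.7]
finger_gap: 85.4
grip_force: 0.0
time: 12.48
tool_pos: [418.4, 55.1, 318.6]
tcp_rot: [-180.0, -0.0, 102.3]
ft_force: [0.5, 0.3, -0.5]
finger_gap: 85.3
grip_force: 0.0
[  0.5 -18.1 118.3   0.   79.8 -11.8]
red [370.0, 154.9] 1634 [369.9 156.1] [ 11.7 154. ] 0.9
red [267.3, 156.2] 1643 [267.3 157.6] [153.4  11.7] 87.7
red [319.1, 193.1] 1426 [319.1 193. ] [84.3 17.4] 88.7
yel [318.6, 153.5] 11358 [317.5 157. ] [156.  93.] 90.0
-0.001 0.002 0.446 -0.0 -0.0 -0.002
-0.001 0.002 0.446 -0.0 -0.0 -0.002
-0.001 0.001 0.446 -0.0 -0.0 -0.002
dist 133.8 rot [-0.  -0.  -0.4] now [418.5  55.2 318.8] [-180.    -0.   102.4] F [0.3 0.5 1. ] gap 85.2 t 12.525
[424.85546468  42.44725415   5.        ]
[431.64419886  10.38725082  46.        ]
```

```bash
python3 - <<'E'
from h import *
w=snapshot("wrist"); im=w["img"]
A,B=wonz(w,319.6,151,46),wonz(w,318.6,235,46); print("fin",A,B,np.linalg.norm(A-B),"yaw",np.degrees(np.arctan2(*(A-B)[[1,0]])))
# plate rims corners at z=5
for c,a,m in blobs(im,(0,170,60),(6,255,255),(150,50,500,330),1500):
    ys,xs=np.nonzero(m); t_,b_=ys.min(),ys.max(); 
    P,Q=wonz(w,xs[ys<=t_+1].mean(),t_,5),wonz(w,xs[ys>=b_-1].mean(),b_,5); print(P.round(1),Q.round(1),np.linalg.norm(P-Q).round(1),np.degrees(np.arctan2(*(P-Q)[[1,0]])).round(1))
hsv=cv2.cvtColor(im,cv2.COLOR_RGB2HSV); print(hsv[60:160:4,319].tolist())
E
```

```text
fin [413.16043542  93.49768266  46.        ] [427.70480959  23.92516658  46.        ] 71.07653489756221 yaw 101.80782632837472
[352.1 141.2   5. ] [385.6  -2.5   5. ] 147.6 103.1
[445.1 162.6   5. ] [478.9  19.1   5. ] 147.5 103.2
[[96, 8, 158], [100, 9, 162], [78, 8, 163], [102, 8, 163], [98, 9, 108], [26, 246, 198], [26, 255, 194], [27, 255, 195], [25, 158, 174], [98, 7, 145], [95, 10, 160], [90, 6, 159], [90, 9, 148], [105, 8, 128], [105, 11, 94], [105, 9, 108], [90, 5, 107], [83, 10, 105], [90, 2, 104], [102, 12, 105], [110, 7, 106], [26, 229, 137], [26, 255, 136], [2, 223, 95], [0, 218, 111]]
```

```bash
python3 -m jog '.02 .02 .45 0 0 -.01 -1;0 0 .45 0 0 0 -1;0 0 .43 0 0 0 -1;0 0 0 0 0 0 -.2;0 0 0 0 0 0 .5' 90 && python3 -m jog '0 0 0 0 0 0 1;0 0 0 0 0 0 1;0 0 0 0 0 0 1;0 0 0 0 0 0 1' && python3 -m jog '0 0 -.2 0 0 0 1;0 0 -.4 0 0 0 1;0 0 -.5 0 0 0 1;0 0 0 0 0 0 1;0 0 0 0 0 0 1'; python3 - <<'E'
from fit import *
w=snapshot("wrist"); cv2.imwrite("pics/w7.png",w["img"][:,:,::-1])
x=np.load("panel.npy");R=Rp(x[3]);sc=x[:3]+R@[80,-140,0]
# fin pose with hole over the head, plate underside 60 above the panel
Rt_=np.c_[R[:,0],-R[:,1],-R[:,2]]
fin=sc+R@np.array([-83.5+28.5,0,60+28]); print("screw",sc,"fin",fin)
plan(fin,Rt_)
E
```

```text
time: 13.2
tool_pos: [420.5, 57.5, 187.4]
tcp_rot: [179.9, 0.0, 103.1]
ft_force: [0.3, -0.1, 0.7]
finger_gap: 51.7
grip_force: 0.0
time: 13.7
tool_pos: [420.8, 57.3, 187.9]
tcp_rot: [179.8, 0.0, 103.2]
ft_force: [0.1, -0.3, 8.6]
finger_gap: 14.6
grip_force: 88.9
time: 14.32
tool_pos: [419.4, 57.3, 295.8]
tcp_rot: [180.0, 0.0, 103.2]
ft_force: [-0.1, 0.8, -2.4]
finger_gap: 14.9
grip_force: 88.3
screw [679.06330436  80.24072864 136.27486361] fin [580.46889496  75.72530134 168.33345607]
-0.001 0.058 0.007 -0.053 0.044 0.145
0.008 0.057 0.01 -0.053 0.044 0.145
0.016 0.054 0.014 -0.053 0.044 0.145
0.023 0.05 0.018 -0.053 0.044 0.145
0.029 0.045 0.022 -0.053 0.044 0.145
0.035 0.039 0.026 -0.053 0.044 0.145
0.039 0.032 0.029 -0.053 0.044 0.145
0.042 0.024 0.033 -0.053 0.044 0.145
0.043 0.016 0.036 -0.053 0.044 0.145
0.043 0.007 0.038 -0.053 0.044 0.145
0.042 -0.002 0.04 -0.053 0.044 0.145
dist 64.0 rot [-35.   29.1  96. ] now [419.   57.3 294.9] [-179.9   -0.   103.2] F [-0.7 -0.7 -2.7] gap 14.6 t 14.375
```

```bash
python3 -m jog '0 .06 -.39 -.053 .044 .145 1;.01 .06 .01 -.053 .044 .145 1;.02 .05 .01 -.053 .044 .145 1;.02 .05 .02 -.053 .044 .145 1;.03 .05 .02 -.053 .044 .145 1' && python3 -m jog '.03 .04 .03 -.053 .044 .145 1;.04 .03 .03 -.053 .044 .145 1;.04 .02 .03 -.053 .044 .145 1;.04 .02 .04 -.053 .044 .145 1;.04 .01 .04 -.053 .044 .145 1' && python3 -m jog '.04 0 .04 -.053 .044 .145 1;0 0 0 0 0 0 1;0 0 0 0 0 0 1'; cat > tgt.py <<'E'
from fit import *
import sys
x=np.load("panel.npy");R=Rp(x[3]);sc=x[:3]+R@[80,-140,0]
Rt_=np.c_[R[:,0],-R[:,1],-R[:,2]]
def local(P): return R.T@(np.array(P)-sc)
def fin_now():
    st=sense(); Rn=Rt.from_euler("xyz",st["tcp_rot"],degrees=True).as_matrix(); return local(np.array(st["tool_pos"])+155*Rn[:,2])
E
python3 - <<'E'
from tgt import *
print(sense()["joint_pos"].round(1), "grasp pt in screw frame",fin_now().round(1))
plan(sc+R@np.array([-55,0,88]),Rt_)
w=snapshot("wrist"); cv2.imwrite("pics/w8.png",w["img"][:,:,::-1])
E
```

```text
time: 15.0
tool_pos: [447.6, 63.9, 330.2]
tcp_rot: [170.3, -17.7, 60.4]
ft_force: [0.4, 0.0, -0.7]
finger_gap: 15.0
grip_force: 88.0
time: 15.62
tool_pos: [475.2, 69.5, 325.1]
tcp_rot: [176.4, -37.0, 13.6]
ft_force: [0.3, -0.2, -2.5]
finger_gap: 14.7
grip_force: 88.1
time: 16.0
tool_pos: [480.8, 70.8, 325.6]
tcp_rot: [179.7, -39.9, 3.3]
ft_force: [-0.2, -0.3, -1.1]
finger_gap: 14.5
grip_force: 88.1
[  2.2 -27.2 129.    0.7  38.3  88.6] grasp pt in screw frame [-30.7   0.  117.6]
-0.246 -0.005 0.297 -0.002 0.002 0.009
dist 38.5 rot [-0.1  0.1  0.5] now [480.8  70.8 325.6] [179.7 -39.9   3.3] F [-0.2 -0.3 -1.1] gap 14.5 t 16.0
```

View pics/w8.png

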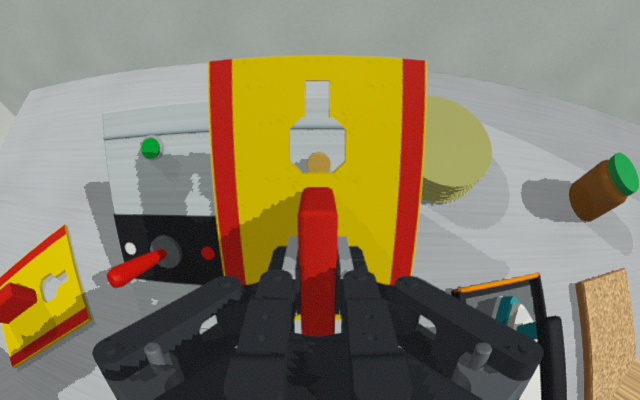

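```bash
cat >> tgt.py <<'E'
D=187.9 # TCP to plate underside along tool z
def wplane(w,u,v,zt,st):
    """pixel -> point on tool plane z=zt, in tool frame"""
    Rn=Rt.from_euler("xyz",st["tcp_rot"],degrees=True).as_matrix(); o,d=wray(w,u,v)
    o=Rn.T@(o-np.array(st["tool_pos"])); d=Rn.T@d; return o+d*(zt-o[2])/d[2]
def toolpt(P,st):
    Rn=Rt.from_euler("xyz",st["tcp_rot"],degrees=True).as_matrix(); return Rn.T@(np.array(P)-np.array(st["tool_pos"]))
E
python3 - <<'E'
from tgt import *
st=sense(); w=snapshot("wrist")
for n,q in [("hole L",(290,145)),("hole R",(345,145)),("hole bot",(317,172)),("slot top",(317,80)),("slotL",(304.5,98)),("slotR",(329,98)),("finfront top",None)]:
    if q: print(n,wplane(w,*q,D-5,st).round(1))
im=w["img"]; h=cv2.cvtColor(im,cv2.COLOR_RGB2HSV)
print("top edge",wplane(w,317,57,D-5,st).round(1),"L",wplane(w,209,60,D-5,st).round(1),wplane(w,427,62,D-5,st).round(1))
print("screw head est, tool",toolpt(sc+12*R[:,2],st).round(1),"ray",wplane(w,319,162,toolpt(sc+12*R[:,2],st)[2],st).round(1))
print("collar est",toolpt(x[:3]+6*R[:,2],st).round(1),"ray",wplane(w,165,251,toolpt(x[:3]+6*R[:,2],st)[2],st).round(1))
E
```

```text
hole L [ 54.5 -13.7 182.9]
hole R [ 54.5  13.3 182.9]
hole bot [ 40.9  -0.5 182.9]
slot top [ 86.3  -0.5 182.9]
slotL [ 77.5  -6.5 182.9]
slotR [ 77.5   5.3 182.9]
top edge [ 97.7  -0.5 182.9] L [ 99.  -54.2 182.9] [ 98.   54.3 182.9]
screw head est, tool [ 30.2   0.3 260.8] ray [ 32.7   0.9 260.8]
collar est [ -48.6 -140.3  267.2] ray [ -48.3 -141.   267.2]
```

```bash
python3 -m jog '-.24 .01 .3 0 0 .009 1;0 0 .25 0 0 0 1;0 0 0 0 0 0 1;0 0 0 0 0 0 1;0 0 0 0 0 0 1'; python3 - <<'E'
from tgt import *
st=sense(); w=snapshot("wrist"); im=w["img"]; h=cv2.cvtColor(im,cv2.COLOR_RGB2HSV)
print("screw head est, tool",toolpt(sc+12*R[:,2],st).round(1),"rot",st["tcp_rot"])
# hole: non-yellow in the yellow
for c,a,m in blobs(im,(8,60,40),(19,255,255),(280,60,360,185),20):
    ys,xs=np.nonzero(m); print("brass",c,a,xs.min(),xs.max(),ys.min(),ys.max(), "ray",wplane(w,*c,toolpt(sc+12*R[:,2],st)[2],st).round(1))
for r in (100,120,130,140,150,155,160,165,170): print(r,"".join("Y" if (20<=p[0]<=34 and p[1]>140) else "b" if(8<=p[0]<20 and p[1]>60) else "R" if p[1]>150 else "." for p in h[r,280:356]))
E
```

```text
time: 16.73
tool_pos: [498.8, 70.4, 271.0]
tcp_rot: [-179.7, -40.2, 2.3]
ft_force: [0.2, 1.0, -1.4]
finger_gap: 14.7
grip_force: 88.1
screw head est, tool [ 51.   -1.5 207.4] rot [-179.69797072  -40.2004008     2.27156554]
100 YYYYYYYYYYYYYYYYYYYYYYYYY........................YYYYYYYYYYYYYYYYYYYYYYYYYYY
120 YYYYYYYYYYYYYYYYYY.......................................YYYYYYYYYYYYYYYYYYY
130 YYYYYYYYY......................b...YY.b...........................YYYYYYYYYY
140 YYYYYYYYYY............YYYYYYYYYYYYYYYYYYYYYYYYYYY................YYYYYYYYYYY
150 YYYYYYYYYY............YYYYYYYYbYYYYYYYYYbYYYYYYYY................YYYYYYYYYYY
155 YYYYYYYYYY..............bYYYYYYYYYYYYYYYYYYYYYb..................YYYYYYYYYYY
160 YYYYYYYYYY.......................................................YYYYYYYYYYY
165 YYYYYYYYYYYYYYY.............................................YYYYYYYYYYYYYYYY
170 YYYYYYYYYYYYYYYYYYYY...................................YYYYYYYYYYYYYYYYYYYYY
```

```bash
python3 - <<'E'
from tgt import *
st=sense(); w=snapshot("wrist"); im=w["img"]; h=cv2.cvtColor(im,cv2.COLOR_RGB2HSV)
m=((h[:,:,0]>=8)&(h[:,:,0]<=34)&(h[:,:,1]>90)).astype(np.uint8)
n,L,s_,c=cv2.connectedComponentsWithStats(m)
for i in range(1,n):
    if 200<s_[i,4]<1500 and 290<c[i][0]<345 and 100<c[i][1]<175: print(s_[i],c[i]); q=c[i]
z=toolpt(sc+12*R[:,2],st)[2]; print("head",wplane(w,*q,z,st).round(1),"width",s_[:,2][L[int(q[1]),int(q[0])]]*1.0)
# rotation error tool vs panel
Rn=Rt.from_euler("xyz",st["tcp_rot"],degrees=True); print("rot err",(Rn.inv()*Rt.from_matrix(Rt_)).as_rotvec(degrees=True).round(2),"gap underside-panel",round(z+12-D,1))
# yaw from edges of panel? skip
E
```

```text
[300 130  31  30 731] [315.02188782 144.6128591 ]
head [ 51.9  -1.6 207.4] width 31.0
rot err [-0.08 -0.2  -0.27] gap underside-panel 31.5
```

```bash
python3 -m jog '-.03 -.01 0 0 0 -.004 1;0 0 .1 0 0 0 1;0 0 .1 0 0 0 1;0 0 0 0 0 0 1;0 0 0 0 0 0 1' && python3 -m jog '0 0 .06 0 0 0 1;0 0 0 0 0 0 1;0 0 0 0 0 0 1'; python3 - <<'E'
from tgt import *
st=sense();z=toolpt(sc,st);print("screw foot tool",z.round(1),"gap",z[2]-D, "F tool",Rt.from_euler("xyz",st["tcp_rot"],degrees=True).inv().apply(st["ft_force"]).round(1),"T",st["wrist_torque"].round(2))
E
```

```text
time: 17.45
tool_pos: [509.0, 72.0, 251.8]
tcp_rot: [-179.9, -40.0, 2.6]
ft_force: [-0.1, -0.3, -2.1]
finger_gap: 14.5
grip_force: 88.1
time: 17.82
tool_pos: [513.1, 72.2, 248.3]
tcp_rot: [-179.9, -40.1, 2.6]
ft_force: [-12.5, -1.0, 8.5]
finger_gap: 14.9
grip_force: 92.6
screw foot tool [ 54.9  -0.3 192.8] gap 4.868668560324522 F tool [ -4.    0.4 -14.6] T [-0.04  0.69 -0.  ]
```

```bash
python3 -m jog '-.1 0 0 0 0 0 1;0 0 0 0 0 0 1;0 0 0 0 0 0 1'; python3 - <<'E'
from tgt import *
st=sense();z=toolpt(sc,st);print("screw foot tool",z.round(1),"gap",z[2]-D, "F tool",Rt.from_euler("xyz",st["tcp_rot"],degrees=True).inv().apply(st["ft_force"]).round(1),"T",st["wrist_torque"].round(2))
w=snapshot("wrist");h=cv2.cvtColor(w["img"],cv2.COLOR_RGB2HSV)
for r in range(85,176,6): print(r,"".join("#" if 8<=p[0]<=34 and p[1]>90 else "." for p in h[r,280:356]))
E
```

```text
time: 18.2
tool_pos: [505.3, 71.8, 241.8]
tcp_rot: [-179.9, -40.2, 2.6]
ft_force: [-8.7, -1.0, 7.7]
finger_gap: 14.9
grip_force: 91.9
screw foot tool [ 64.9  -0.3 192.8] gap 4.918788353691298 F tool [ -1.7   0.6 -11.5] T [ 0.06  0.42 -0.01]
85 #########################........................###########################
91 #########################........................###########################
97 #########################........................###########################
103 #########################........................###########################
109 ############################################################################
115 ############################################################################
121 #################..#########################################################
127 ###########.........####################################.......#############
133 #########..............#############################.............###########
139 #########......................############......................###########
145 ##########.......................................................###########
151 ##########.......................................................###########
157 ##########.......................................................###########
163 #############.................................................##############
169 ###################....................................#####################
175 ############################################################################
```

```bash
python3 -m jog '-.1 0 0 0 0 0 1;-.08 0 0 0 0 0 1;0 0 0 0 0 0 1;0 0 0 0 0 0 1'; python3 - <<'E'
from tgt import *
st=sense();z=toolpt(sc,st);print("screw foot tool",z.round(1),"gap",z[2]-D, "F tool",Rt.from_euler("xyz",st["tcp_rot"],degrees=True).inv().apply(st["ft_force"]).round(1),"T",st["wrist_torque"].round(2))
E
```

```text
time: 18.75
tool_pos: [492.0, 71.2, 230.6]
tcp_rot: [-179.9, -40.2, 2.6]
ft_force: [0.6, -0.0, 6.3]
finger_gap: 14.8
grip_force: 90.3
screw foot tool [ 82.1  -0.2 193. ] gap 5.083789965502376 F tool [ 4.5  0.  -4.4] T [ 0.09 -0.37 -0.  ]
```

```bash
python3 -m jog '-.02 0 0 0 0 0 1;0 0 0 0 0 0 1;0 0 0 0 0 0 .5;0 0 0 0 0 0 0;0 0 0 0 0 0 -.5' && python3 -m jog '0 0 0 0 0 0 -1;0 0 0 0 0 0 -1;0 0 -.2 0 0 0 -1;0 0 -.4 0 0 0 -1;0 0 -.5 0 0 0 -1' && python3 -m jog '0 0 -.3 0 0 0 -1;0 0 0 0 0 0 -1;0 0 0 0 0 0 -1;0 0 0 0 0 0 -1'; python3 - <<'E'
from tgt import *
st=sense();w=snapshot("wrist");im=w["img"];h=cv2.cvtColor(im,cv2.COLOR_RGB2HSV); cv2.imwrite("pics/w9.png",im[:,:,::-1])
zp=toolpt(sc,st)[2]; print("screw head est",toolpt(sc+12*R[:,2],st).round(1),st["ft_force"].round(1),st["finger_gap"])
for c,a,m in blobs(im,(0,170,60),(6,255,255),(100,20,540,330),100):
    r=rect(m); b=cv2.boxPoints(r); print(c,a,[wplane(w,*q,zp-5,st).round(1).tolist()[:2] for q in b])
ctr=proj; 
for r in range(100,260,6): print(r,"".join("#" if 8<=p[0]<=34 and p[1]>90 else "R" if p[0]<8 and p[1]>150 else "." for p in h[r,270:370]))
E
```

```text
time: 19.38
tool_pos: [489.3, 71.1, 227.4]
tcp_rot: [-179.9, -40.0, 2.6]
ft_force: [-0.3, -0.0, 0.2]
finger_gap: 57.1
grip_force: 0.0
time: 20.0
tool_pos: [418.2, 67.7, 312.4]
tcp_rot: [-179.9, -39.9, 2.6]
ft_force: [1.4, -0.5, -0.1]
finger_gap: 85.8
grip_force: 0.0
time: 20.5
tool_pos: [399.9, 66.8, 333.6]
tcp_rot: [-179.9, -39.9, 2.6]
ft_force: [-0.7, 0.1, -0.6]
finger_gap: 85.5
grip_force: 0.0
screw head est [ 8.790e+01 -3.000e-01  3.187e+02] [-0.7  0.1 -0.6] 85.53454310050432
[266.8, 150.0] 1580 [[105.1, -55.9], [105.0, -44.7], [-45.3, -43.6], [-45.9, -55.9]]
[367.7, 149.6] 1576 [[-45.3, 43.9], [105.0, 43.4], [105.2, 54.0], [-45.7, 55.5]]
[317.7, 186.1] 1431 [[38.2, -8.2], [38.2, 7.9], [-46.2, 8.5], [-46.2, -8.8]]
[220.2, 176.8] 117 [[11.1, -105.9], [16.2, -94.4], [5.1, -89.5], [-0.2, -101.0]]
[153.5, 186.9] 756 [[-1.6, -214.3], [19.4, -144.3], [1.5, -138.4], [-21.2, -208.3]]
100 R########################################....######...########################################RRRRRR
106 R########################################.............########################################RRRR
[... 1927 characters left out ...]
##########RRRRRRRRRRRRRRRRR##################################RRRRRRRRR
226 RRRRRR###################################RRRRRRRRRRRRRRR##################################RRRRRRRRRR
232 ....................................................................................................
238 ....................................................................................................
244 ....................................................................................................
250 ....................................................................................................
256 ....................................................................................................
```

```bash
python3 - <<'E'
from tgt import *
st=sense();w=snapshot("wrist");h=cv2.cvtColor(w["img"],cv2.COLOR_RGB2HSV)
for r in range(66,112,3): print(r,"".join("b" if 8<=p[0]<=22 and p[1]>60 else "#" if p[0]<=34 and p[1]>210 else "b" if p[0]<=34 and p[1]>60 else "." for p in h[r,290:346]))
zp=toolpt(sc+12*R[:,2],st)[2]
for v in (70,80,90,100,110): print(v,wplane(w,317,v,zp,st).round(1)[:2],wplane(w,317,v,zp+7,st).round(1)[:2])
E
```

```text
66 ........................................................
69 ........................................................
72 ........................................................
75 bbbbbbbbbbb#################################b##b#bbbbbbb
78 ########################################################
81 ########################################################
84 #####################bbbbbbbbbbbbbb#####################
87 ##################bbbbbbbbbbbbbbbbbbb###################
90 ##################bbbbbbbbbbbbbbbbbbbb##################
93 ##################bbbbbbbbbbbbbbbbbbbb##################
96 ###################bbbbbbbbbbbbbbbbb####################
99 ####################bbbbbbbbbbbbbb######################
102 ####################b.............b#####################
105 ####################bb............b#####################
108 #################bb.................bbb#################
111 ##############b.........................b###############
70 [108.7  -0.6] [109.6  -0.7]
80 [99.3 -0.6] [100.   -0.7]
90 [90.  -0.6] [90.5 -0.7]
100 [80.7 -0.6] [81.  -0.7]
110 [71.5 -0.6] [71.5 -0.7]
```

```bash
python3 -c "
from bench import *
print(hand_in())"
```

```text
the job is handed in; nothing more can be done
None
```

The job is handed in: the iron is flat in its dock with the nose at the orange end, the red bat switch is off, and the yellow plate hangs home on the screw. My last images agree with this, but no verdict was returned.

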